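# Seat the sample divider's carousel on its drive pin

### The job

The round six-compartment carousel of the sample divider has been put back on its spindle but is not home: its rim sits cocked on the turntable's drive pin. Turn it with a fingertip until the notch in its rim meets the pin, then press its hub down until it is fully seated and level, and leave it there. Do not grip, force or lift the carousel, and do not disturb the jar, the scoop or the brush.

Things in the scene. Friction and masses are not known exactly. Their poses are not given: they have to be found in the camera images.
- carousel: Bright metal carousel, 0.55 kg, loose on a spindle. 4 mm floor disc 228 mm across; on it an upright ring wall (outer diameter 196, top 40 mm over the underside), a round closed hub (diameter 60, top at 52) and six radial partitions. Origin: centre of underside; z up, x to its notch, which starts 40 to 180 degrees from the pin, either side. Turns both ways under a few newtons, stays where left.
- compartment (a point): Floor centre of one compartment: 65 mm from the axis, on the notch's side, 4 mm over the underside. Six alike, every 60 degrees from the notch, open at the top, 64 mm long radially, 62 mm wide here, parted by upright walls 3 mm thick from hub to ring wall, tops 38 mm over the underside, midway between (30, 90.. degrees from the notch). A fingertip fits in and pushes a wall.
- hub_top (a point): Centre of the flat top of the carousel's hub, 52 mm above the underside; the flat is 50 mm across. Here it is pressed. Seated, it stands 52 mm above the turntable's origin; before, about 57 mm.
- notch (a point): Point of the one notch that comes over the pin: 107 mm from the carousel's axis, at its underside. The notch is cut through the 16 mm wide flange outside the ring wall, 15 mm wide, 15 mm deep, open outwards.
- turntable: Dark metal turntable, 236 mm across, level, held fast by its drive. Origin on the spindle axis at the level of its rest pads, where the underside of the seated carousel lies; z up, x to the drive pin. A rubber ring on the spindle (diameter 44, inside the hub) holds the hub 5 mm above its seat; a steady press of about 10 to 13 N on the hub slides it down these last 5 mm and it stays down.
- pin (a point): Top of the fixed upright drive pin: steel, diameter 11, round-topped, 107 mm from the axis, top 9 mm above the turntable's origin, on a steel tab 28 mm wide that juts 30 mm beyond the carousel's rim, always in sight. Off the notch the rim rides on it, tilted 2 degrees; at the notch that side drops 4 mm over it and the carousel can then turn only about 1.5 degrees either way.
- divider: White housing of the sample divider, 310 x 300 mm, 95 mm high, fixed. Origin: centre of its underside; x away from its control panel. The turntable's axis is over its centre. A 26 mm column, 320 mm high, stands at x -110, y +172 mm from there, with a steel feed hopper, 130 mm wide, top 325 mm high, swung out beyond it at y +342, away from the carousel.
- jar_mid (a point): Clear sample jar with a white lid, 68 mm in diameter, 95 mm high; the point is its centre. Bystander.
- scoop_mid (a point): Steel hand scoop, 200 mm long, 70 mm wide, 39 mm high; the point is 18 mm above the table. Bystander.
- brush: Hand brush lying on the table; origin under its middle. Bystander.

How it is judged:
On the way:
1. the carousel has been turned until its notch is over the pin (horizontal distance between notch and pin below 0.005 m), for 0.1 s.
At the end, for the whole second after the job is handed in: The carousel lies at rest on the turntable, notch over the pin (within 5 mm), hub top no more than 1.2 mm above its seated height, the notch side of the rim down within 1.5 mm, level within 0.012 rad (horizontal distance between notch and pin below 0.005 m and z of hub_top in the frame of turntable below 0.0532 m and z of notch in the frame of turntable below 0.0015 m and angle between carousel's own z axis and vertical below 0.012 rad and linear speed of carousel below 0.01 m/s); the robot touches nothing.
It fails at once if the carousel is lifted off (more than 15 mm above its seat) or tipped up (z of hub_top in the frame of turntable above 0.067 m or angle between carousel's own z axis and vertical above 0.12 rad).
It fails at once if the jar, the scoop or the brush is disturbed (moved more than 20 mm) (distance of any of jar_mid, scoop_mid, brush from where it was at the start of the episode above 0.02 m).
It fails at once if the carousel is gripped or forced (the fingers bear on it with more than 38 N in all) (contact force between the fingers and carousel above 38 N).
It also fails if it takes over 64 s, if anything falls off the work surface, if the arm or the gripper's body presses on something with over 40 N, if the wrist force passes 120 N, or if a joint passes its speed limit or range.

### The arm

A 7-joint arm with a two-finger parallel gripper is mounted at the origin on the work surface. World frame = base frame: x ahead of the robot, y to its left, z up, the work surface at z = 0. Lengths are in m, angles in rad, forces in N, time in s.
With the tool pointing down it reaches from about 0.425 to 0.95 m from the base axis. Payload 4.7 kg.
Tool frame: the origin (TCP) lies at the very end of the fingers, on their centre line; the grasp point (between the pads) lies 19 mm behind it; z points along the fingers, y is the direction in which the jaws open and shut (so a half turn about z gives the same grasp; the last joint's range is limited). The gripper opens to 85 mm and grips with 20 to 120 N. Pads are 22 mm wide; open, the fingers measure 114 mm over their backs; the gripper's body (76 mm by 85 mm) begins 54 mm behind the grasp point. The pads swing forward as they close: fully open they stand 13 mm farther back than shut.
Start: joints at [1.153, 0.469, -0.049, 1.532, 0.024, 1.141, -0.082], TCP at [0.256, -0.625, 0.231] pointing down, gripper open.
Joint ranges: [-2.59, 2.59], [-0.33, 1.99], [-1.39, 1.29], [0.1, 2.45], [-1.04, 4.18], [0.21, 1.99], [-2.66, 2.66]. Speed limits (rad/s): [2.57, 2.57, 3.14, 3.14, 3.14, 3.14, 3.14].

### API

Orientations are given as a unit quaternion [x, y, z, w].
In Python, from plant import manip, imaging, job gives the robot as it stands.
- The arm moves only by the tool drive_tool, never from a script. Its argument "motion" is a list of rows, each an object of numbers: "wx", "wy", "wz": the turn, a rotation vector about the tool's x, y, z in degrees; "x", "y", "z": the shift along the tool's x, y, z in m; "grip": the finger opening in m, from 0 to 0.0854. A call has 1 to 8 rows; each row shifts and turns the commanded pose from where the row before left it, along the tool's axes as they then stand; what a row does not reach is not made up. A row lasts 1/10 s, in which the tool goes at most 50 mm and 8.59 degrees, less where a joint would pass 70% of its speed; a pose out of reach is approached as far as the arm can. A call with a gripper value outside its range is refused whole. The fingers move at their own pace and stop on an object; the grip force is fixed at half the most. Time passes only in rows, so rows that do not move let the fingers close. It gives the time, the measured TCP pose, the force and the opening at its end, in the units of the state.
- manip.state(): the state, without advancing time (a new reading comes with each control period).
- imaging.snapshot(name): name is "scene" or "top"; returns a dict with "frame" (400x640x3 uint8, red, green, blue), "fx", "fy", "cx", "cy" (pixels), "R" (3x3) and "t" (3): a world point X has camera coordinates R X + t. Camera axes: x right, y down, z forward; pixel columns grow to the right and rows downward; lengths in m; the calibration is good to about 2 mm. A picture is of the moment at which its call begins. There is no depth.
- job.hand_in(): hands the job in, once; it reports no verdict.
The state is a dict: "t": time; "joints": joint angles; "joint_vel": joint speeds; "joint_torque": joint torques, N m; "ee_pos": TCP position; "tcp_rot": TCP orientation; "ft_force": force on the tool from outside, world axes, zero at the start; "ft_torque": the same for the moment, N m; "gripper_width": opening from 0.0 (shut) to 1.0 (fully open).
Only numpy, scipy, OpenCV 4.12 (cv2) and the standard library are available. Lean on these libraries where they do the work, as an engineer would, in place of code of your own. Each camera call takes 0.05 s, during which the arm holds its last target.

## Working session

There is one attempt and no reset: what is moved stays moved. The work goes in short steps, Python scripts to look and compute and a tool call to move; the robot and the scene stay as the last step left them, time stands still between calls to the robot, and variables do not carry over. Pictures are saved under pics/ and viewed, and the job is handed in when it is done.

Besides the shell and the picture viewer there is one more tool, called after "Call:" as a command line: name --argument value ..., lists and objects as JSON in quotes. drive_tool: Moves the arm, as the interface text tells. Its arguments: {"type":"object","properties":{"motion":{"type":"array"}},"required":["motion"]}

```bash
ls; mkdir -p pics; python3 - <<'E'
from plant import manip, imaging
import cv2,json,numpy as np
for n in("scene","top"):
    s=imaging.snapshot(n); cv2.imwrite(f"pics/{n}0.png",s["frame"][:,:,::-1])
    print(n,s["fx"],s["fy"],s["cx"],s["cy"],np.round(s["R"],4).tolist(),np.round(s["t"],4).tolist(), "campos",-np.array(s["R"]).T@np.array(s["t"]))
print(manip.state())
E
```

```text
pics
scene 409.6683452095105 409.6683452095105 315.2451573434331 191.59772539132976 [[-0.8652, 0.5008, -0.0237], [0.3066, 0.491, -0.8154], [-0.3967, -0.7128, -0.5784]] [0.5093, -0.0366, 1.3763] campos [0.99793598 0.74391422 0.77832448]
top 375.32041354527803 375.32041354527803 316.5892059380081 197.79535074926355 [[0.0114, -0.9998, 0.0136], [-0.99, -0.0132, -0.1406], [0.1407, -0.0119, -0.99]] [-0.0462, 0.5555, 1.1307] campos [ 0.39137052 -0.02537554  1.19803775]
{'t': 0.1, 'joints': array([ 1.15307605,  0.46936443, -0.0485722 ,  1.53356788,  0.02407656,
        1.14099445, -0.08229711]), 'joint_vel': array([ 0.0003551 , -0.00016571, -0.00057078, -0.00126621,  0.00045661,
       -0.00020554, -0.00030551]), 'joint_torque': array([ 7.76305460e-04, -5.11517322e+01, -4.69709281e-02, -2.38392001e+01,
        1.08171394e-02,  4.40926829e-03,  4.53124301e-05]), 'ee_pos': array([ 0.25569962, -0.62413192,  0.23036661]), 'tcp_rot': array([ 9.81161257e-01,  1.93188569e-01, -1.93213208e-04, -8.53239763e-04]), 'ft_force': array([0.4919586 , 0.00223719, 0.48134142]), 'ft_torque': array([-0.03991241, -0.01110847, -0.03237975]), 'gripper_width': 1.0025164637028185}
```

View pics/top0.png

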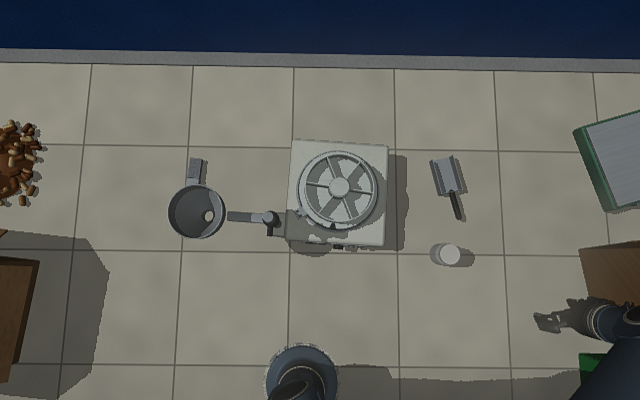

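View pics/scene0.png

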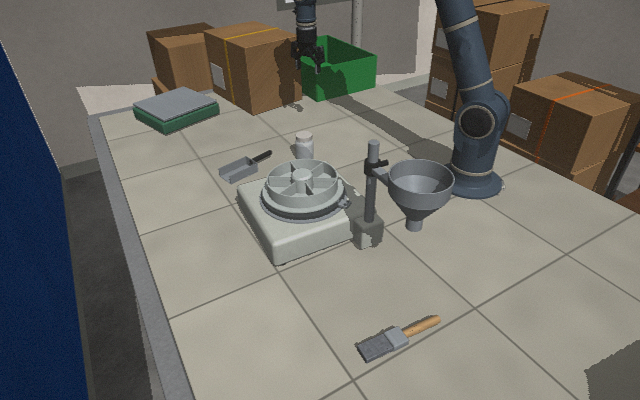

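```bash
python3 - <<'E'
import cv2
a=cv2.imread("pics/top0.png")[130:260,260:420]; cv2.imwrite("pics/top0z.png",cv2.resize(a,None,fx=4.6,fy=4.6,interpolation=cv2.INTER_CUBIC))
a=cv2.imread("pics/scene0.png")[140:270,225:395]; cv2.imwrite("pics/scene0z.png",cv2.resize(a,None,fx=4.6,fy=4.6,interpolation=cv2.INTER_CUBIC))
E
```

```text
(no output)
```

View pics/top0z.png

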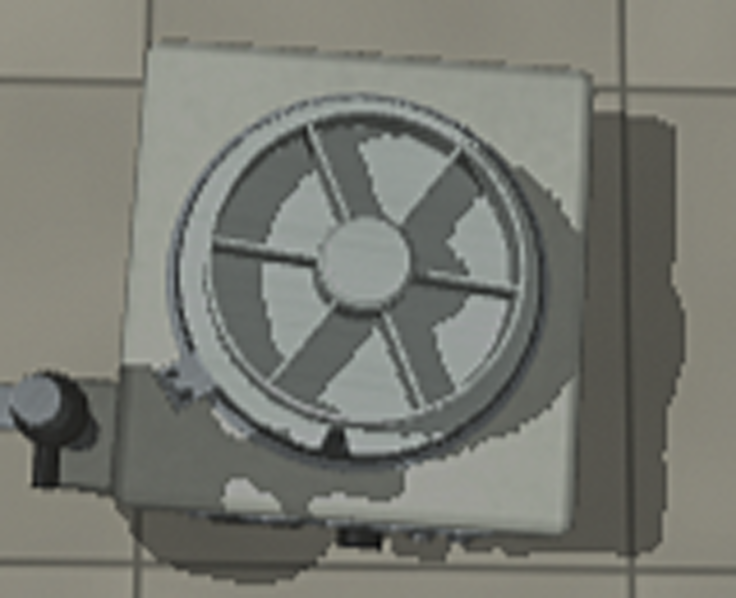

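View pics/scene0z.png

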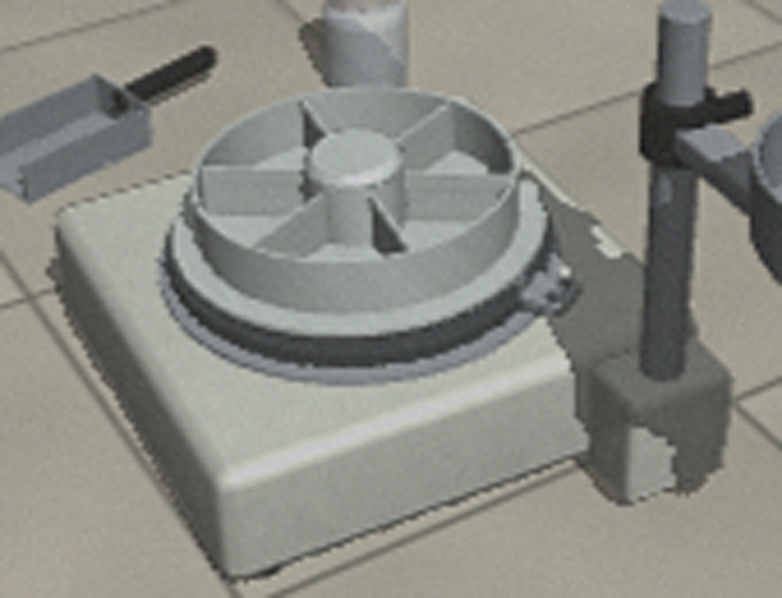

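```bash
cat > h.py <<'E'
import numpy as np, cv2
from plant import manip, imaging
def ray(s,u,v):
    R=np.array(s["R"]);t=np.array(s["t"])
    d=R.T@np.array([(u-s["cx"])/s["fx"],(v-s["cy"])/s["fy"],1.]); return -R.T@t,d/np.linalg.norm(d)
def onz(s,u,v,z):
    o,d=ray(s,u,v); return o+d*(z-o[2])/d[2]
def tri(s1,p1,s2,p2):
    o1,d1=ray(s1,*p1);o2,d2=ray(s2,*p2)
    a=np.linalg.lstsq(np.c_[d1,-d2],o2-o1,rcond=None)[0]
    q1=o1+d1*a[0];q2=o2+d2*a[1]; return (q1+q2)/2,np.linalg.norm(q1-q2)
def proj(s,X):
    c=np.array(s["R"])@np.asarray(X)+np.array(s["t"]); return s["fx"]*c[0]/c[2]+s["cx"],s["fy"]*c[1]/c[2]+s["cy"]
E
python3 - <<'E'
from h import *
a=imaging.snapshot("top");b=imaging.snapshot("scene")
z=lambda x,y,ox,oy:((x+.5)/4.6-.5+ox,(y+.5)/4.6-.5+oy)
H,e=tri(a,z(364,260,260,130),b,z(354,157,225,140)); print("hub",H,e)
zb=H[2]-.057
C=onz(a,*z(364,260,260,130),H[2])
P=onz(a,*z(188,373,260,130),zb); P2=onz(b,*z(553,288,225,140),zb)
N=onz(a,*z(335,440,260,130),zb+.004)
for n,q in(("pin",P),("pin scene",P2),("notch",N)):
    d=q-H; print(n,q,np.hypot(*d[:2]),np.degrees(np.arctan2(d[1],d[0])))
# divider corners
for p in((150,42),(588,72),(572,530),(115,500)): print(onz(a,*z(*p,260,130),.095))
# partitions outer ends
for p in((312,125),(462,152),(517,294),(418,407),(272,380),(213,243)):
    q=onz(a,*z(*p,260,130),zb+.038);d=q-H; print(np.hypot(*d[:2]),np.degrees(np.arctan2(d[1],d[0])))
E
```

```text
hub [ 0.57065724 -0.09868215  0.17038033] 0.0008774179855388216
pin [0.50710122 0.00794083 0.11338033] 0.12412826654952736 120.79840242832073
pin scene [0.49883247 0.00964164 0.11338033] 0.12997246256508813 123.54662040999479
notch [ 0.46570093 -0.08490616  0.11738033] 0.10585653275872142 172.52241887554138
[0.72812435 0.0373841  0.095     ]
[ 0.71217593 -0.25193479  0.095     ]
[ 0.41191723 -0.23718594  0.095     ]
[0.42743252 0.05341028 0.095     ]
0.09376691918102185 19.33568508693302
0.0957443827468847 -40.64262068670921
0.09714710904331544 -99.60408566275414
0.09331869199461139 -158.12222315387595
0.08953885330041104 142.71097901870965
0.09240004157915978 81.89368280273227
```

Call:
drive_tool --motion '[{"x": 0.038,"y": -0.023,"grip": 0},{"x": 0.038,"y": -0.023,"grip": 0},{"x": 0.038,"y": -0.023,"grip": 0},{"x": 0.038,"y": -0.023,"grip": 0},{"x": 0.038,"y": -0.023,"grip": 0},{"x": 0.038,"y": -0.023,"grip": 0},{"x": 0.038,"y": -0.023,"grip": 0},{"x": 0.038,"y": -0.023,"grip": 0}]'

```text
invalid input
```

Call:
drive_tool --motion '[{"x": 0.038,"y": -0.023,"grip": 0},{"x": 0.038,"y": -0.023,"grip": 0},{"x": 0.038,"y": -0.023,"grip": 0},{"x": 0.038,"y": -0.023,"grip": 0},{"x": 0.038,"y": -0.023,"grip": 0},{"x": 0.036,"y": -0.023,"grip": 0},{"wz": -8.5},{"wz": -8.5}]'

```text
invalid input
```

Call:
drive_tool --motion '[{"wz": -8.5},{"wz": -8.5},{"wz": -8.5},{"wz": 0},{"wz": 0}]'

```text
invalid input
```

```bash
python3 - <<'E'
from h import *
from scipy.spatial.transform import Rotation as Ro
for n in("scene","top"):
    s=imaging.snapshot(n); cv2.imwrite(f"pics/{n}1.png",s["frame"][:,:,::-1])
st=manip.state();R=Ro.from_quat(st["tcp_rot"]).as_matrix()
print(st["t"],st["ee_pos"],R.round(3),st["ft_force"],st["gripper_width"],st["joints"])
E
```

```text
0.3 [ 0.25585255 -0.62445449  0.23094979] [[ 0.925  0.379 -0.   ]
 [ 0.379 -0.925  0.001]
 [-0.    -0.001 -1.   ]] [ 0.03942908 -0.31490675  0.87169473] 1.0022298695661307 [ 1.15310355  0.46893435 -0.04862617  1.53287629  0.0241275   1.14096979
 -0.08230414]
```

View pics/scene1.png

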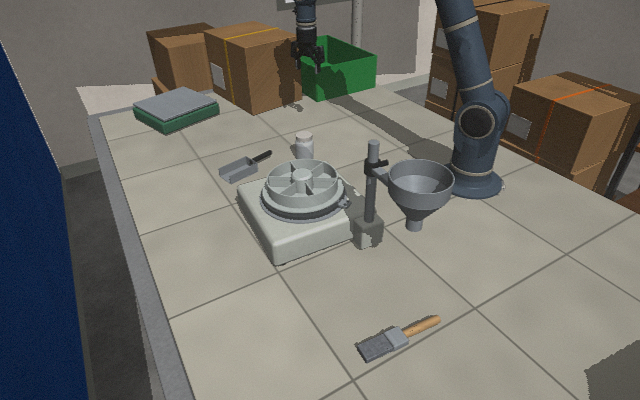

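View pics/top1.png

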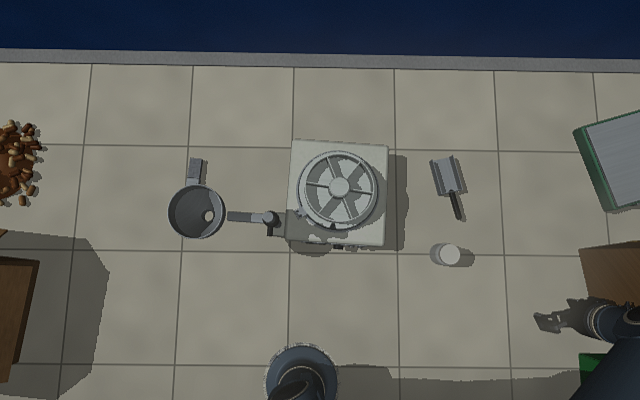

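The arm did not move because all three calls were refused. I'll try one row with every key filled in.

Call:
drive_tool --motion '[{"wx": 0,"wy": 0,"wz": 0,"x": 0.038,"y": -0.023,"z": 0,"grip": 0}]'

```text
t: 0.4
ee_pos: [0.2764, -0.5935, 0.2307]
tcp_rot: [0.982, 0.188, -0.002, 0.001]
ft_force: [0.9, 0.6, 0.6]
gripper_width: 0.855
```

Call:
drive_tool --motion '[{"wx": 0,"wy": 0,"wz": 0,"x": 0.038,"y": -0.023,"z": 0,"grip": 0},{"wx": 0,"wy": 0,"wz": 0,"x": 0.038,"y": -0.023,"z": 0,"grip": 0},{"wx": 0,"wy": 0,"wz": 0,"x": 0.038,"y": -0.023,"z": 0,"grip": 0},{"wx": 0,"wy": 0,"wz": 0,"x": 0.038,"y": -0.023,"z": 0,"grip": 0},{"wx": 0,"wy": 0,"wz": 0,"x": 0.038,"y": -0.023,"z": 0,"grip": 0},{"wx": 0,"wy": 0,"wz": 0,"x": 0.038,"y": -0.023,"z": 0,"grip": 0}]'

```text
t: 1.0
ee_pos: [0.4419, -0.3733, 0.2316]
tcp_rot: [0.981, 0.193, 0.0, 0.0]
ft_force: [0.6, -1.2, 0.6]
gripper_width: 0.0
```

Call:
drive_tool --motion '[{"wx": 0,"wy": 0,"wz": 0,"x": 0.038,"y": -0.023,"z": 0,"grip": 0},{"wx": 0,"wy": 0,"wz": 0,"x": 0.038,"y": -0.023,"z": 0,"grip": 0},{"wx": 0,"wy": 0,"wz": 0,"x": 0.038,"y": -0.023,"z": 0,"grip": 0},{"wx": 0,"wy": 0,"wz": 0,"x": 0.038,"y": -0.023,"z": 0,"grip": 0},{"wx": 0,"wy": 0,"wz": 0,"x": 0.038,"y": -0.023,"z": 0,"grip": 0},{"wx": 0,"wy": 0,"wz": 0,"x": 0.038,"y": -0.023,"z": 0,"grip": 0},{"wx": 0,"wy": 0,"wz": 0,"x": 0.038,"y": -0.023,"z": 0,"grip": 0}]'

```text
t: 1.7
ee_pos: [0.627, -0.1235, 0.2314]
tcp_rot: [0.981, 0.193, 0.0, 0.0]
ft_force: [-0.3, -0.8, 0.3]
gripper_width: 0.003
```

Call:
drive_tool --motion '[{"wx": 0,"wy": 0,"wz": -8.5,"x": 0,"y": 0,"z": 0,"grip": 0},{"wx": 0,"wy": 0,"wz": -8.5,"x": 0,"y": 0,"z": 0,"grip": 0},{"wx": 0,"wy": 0,"wz": -8.5,"x": 0,"y": 0,"z": 0,"grip": 0},{"wx": 0,"wy": 0,"wz": -8.5,"x": 0,"y": 0,"z": 0,"grip": 0},{"wx": 0,"wy": 0,"wz": -8.5,"x": 0,"y": 0,"z": 0,"grip": 0},{"wx": 0,"wy": 0,"wz": 0,"x": 0,"y": 0,"z": 0,"grip": 0},{"wx": 0,"wy": 0,"wz": 0,"x": 0,"y": 0,"z": 0,"grip": 0}]'

```text
t: 2.4
ee_pos: [0.6261, -0.1252, 0.2312]
tcp_rot: [0.845, 0.534, -0.0, -0.0]
ft_force: [-1.1, 0.0, 0.4]
gripper_width: 0.0
```

```bash
python3 - <<'E'
from h import *
from scipy.spatial.transform import Rotation as Ro
for n in("scene","top"):
    s=imaging.snapshot(n); cv2.imwrite(f"pics/{n}2.png",cv2.resize(s["frame"][100:300,200:440,::-1],None,fx=3,fy=3))
st=manip.state();R=Ro.from_quat(st["tcp_rot"]).as_matrix()
print(st["t"],st["ee_pos"],R.round(3),st["ft_force"],st["gripper_width"],st["joints"])
E
```

```text
2.5 [ 0.62612857 -0.12508358  0.23131604] [[ 0.428  0.904  0.   ]
 [ 0.904 -0.428 -0.   ]
 [-0.     0.    -1.   ]] [ 0.06187293 -0.20592418 -0.18057185] -0.0016184418554886812 [ 0.42963783  0.44231235 -0.41471954  1.6083661   0.19196188  1.13134716
 -0.47399606]
```

View pics/scene2.png

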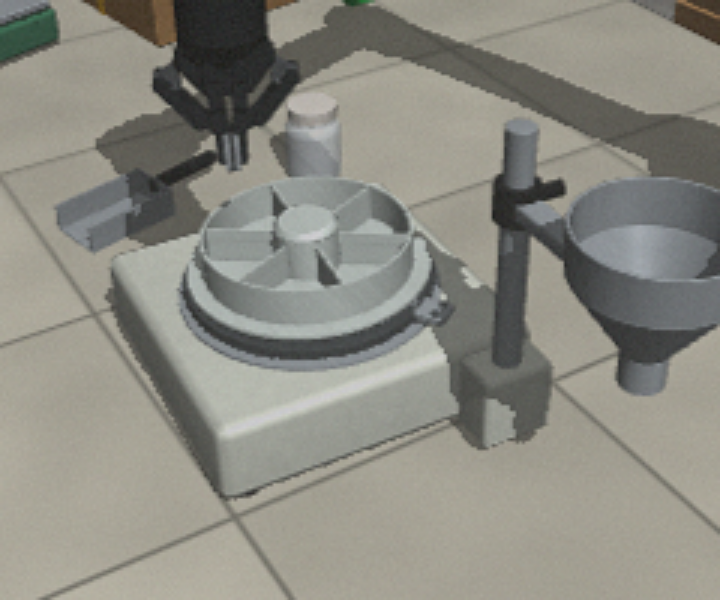

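View pics/top2.png

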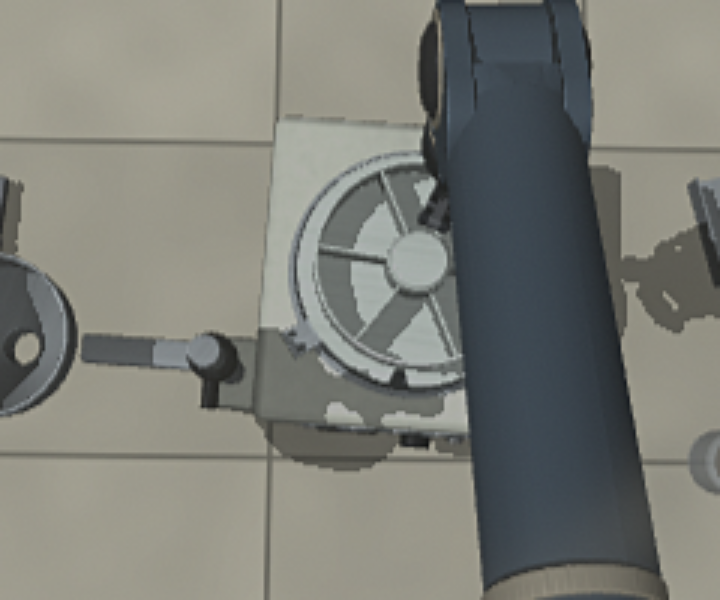

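Call:
drive_tool --motion '[{"wx": 0,"wy": 0,"wz": 0,"x": 0.0115,"y": 0.002,"z": 0,"grip": 0},{"wx": 0,"wy": 0,"wz": 0,"x": 0,"y": 0,"z": 0.03,"grip": 0},{"wx": 0,"wy": 0,"wz": 0,"x": 0,"y": 0,"z": 0.02,"grip": 0},{"wx": 0,"wy": 0,"wz": 0,"x": 0,"y": 0,"z": 0.01,"grip": 0},{"wx": 0,"wy": 0,"wz": 0,"x": 0,"y": 0,"z": 0.01,"grip": 0}]'

```text
t: 3.0
ee_pos: [0.6334, -0.1147, 0.1609]
tcp_rot: [0.844, 0.536, 0.0, 0.0]
ft_force: [-0.0, -0.4, 0.9]
gripper_width: -0.0
```

Call:
drive_tool --motion '[{"wx": 0,"wy": 0,"wz": 0,"x": 0,"y": 0,"z": 0.01,"grip": 0},{"wx": 0,"wy": 0,"wz": 0,"x": 0,"y": 0,"z": 0.01,"grip": 0},{"wx": 0,"wy": 0,"wz": 0,"x": 0,"y": 0,"z": 0.008,"grip": 0},{"wx": 0,"wy": 0,"wz": 0,"x": 0,"y": 0,"z": 0,"grip": 0}]'

```text
t: 3.4
ee_pos: [0.6321, -0.1155, 0.1321]
tcp_rot: [0.844, 0.536, -0.001, -0.001]
ft_force: [-0.1, 0.0, 1.1]
gripper_width: -0.006
```

```bash
python3 - <<'E'
from h import *
s=imaging.snapshot("scene"); cv2.imwrite(f"pics/scene3.png",cv2.resize(s["frame"][100:300,200:440,::-1],None,fx=3,fy=3))
st=manip.state();print(st["ee_pos"],st["ft_force"])
E
```

```text
[ 0.63262858 -0.11546773  0.13285365] [-0.2019269  -0.07231089  0.5062941 ]
```

View pics/scene3.png

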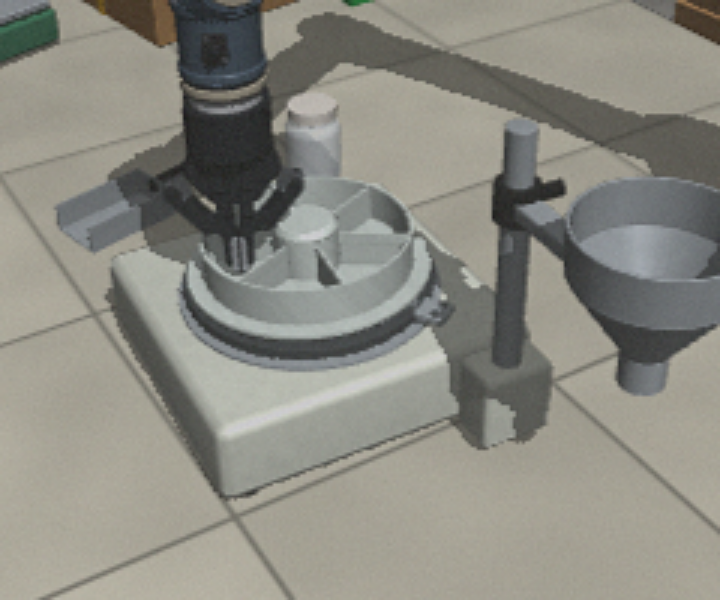

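Call:
drive_tool --motion '[{"wx": 0,"wy": 0,"wz": 0,"x": -0.006,"y": 0.0005,"z": 0,"grip": 0},{"wx": 0,"wy": 0,"wz": 0,"x": -0.0055,"y": 0.0003,"z": 0,"grip": 0},{"wx": 0,"wy": 0,"wz": 2,"x": -0.0022,"y": -0.0001,"z": 0,"grip": 0},{"wx": 0,"wy": 0,"wz": 2,"x": -0.0022,"y": -0.0001,"z": 0,"grip": 0},{"wx": 0,"wy": 0,"wz": 2,"x": -0.0022,"y": -0.0001,"z": 0,"grip": 0}]'

```text
t: 3.95
ee_pos: [0.6261, -0.132, 0.1338]
tcp_rot: [0.872, 0.489, 0.001, 0.001]
ft_force: [1.0, 0.2, 0.6]
gripper_width: -0.003
```

Call:
drive_tool --motion '[{"wx": 0,"wy": 0,"wz": 2,"x": -0.0022,"y": -0.0001,"z": 0,"grip": 0},{"wx": 0,"wy": 0,"wz": 2,"x": -0.0022,"y": -0.0001,"z": 0,"grip": 0},{"wx": 0,"wy": 0,"wz": 2,"x": -0.0022,"y": -0.0001,"z": 0,"grip": 0},{"wx": 0,"wy": 0,"wz": 2,"x": -0.0022,"y": -0.0001,"z": 0,"grip": 0}]'

```text
t: 4.35
ee_pos: [0.6207, -0.1391, 0.1337]
tcp_rot: [0.904, 0.427, 0.001, 0.0]
ft_force: [2.4, 1.1, 0.3]
gripper_width: 0.002
```

```bash
python3 - <<'E'
from h import *
for n in("scene","top"):
    s=imaging.snapshot(n); cv2.imwrite(f"pics/{n}4.png",cv2.resize(s["frame"][130:260,250:400,::-1],None,fx=4.6,fy=4.6,interpolation=cv2.INTER_CUBIC))
st=manip.state();d=st["ee_pos"]-[.5707,-.0987,0]
print(st["ee_pos"],np.hypot(*d[:2]),np.degrees(np.arctan2(d[1],d[0])),st["ft_force"])
E
```

```text
[ 0.61999516 -0.13937353  0.13350619] 0.06390891095547059 -39.52610541694141 [ 2.51447549 -0.31479009  0.96483881]
```

View pics/top4.png

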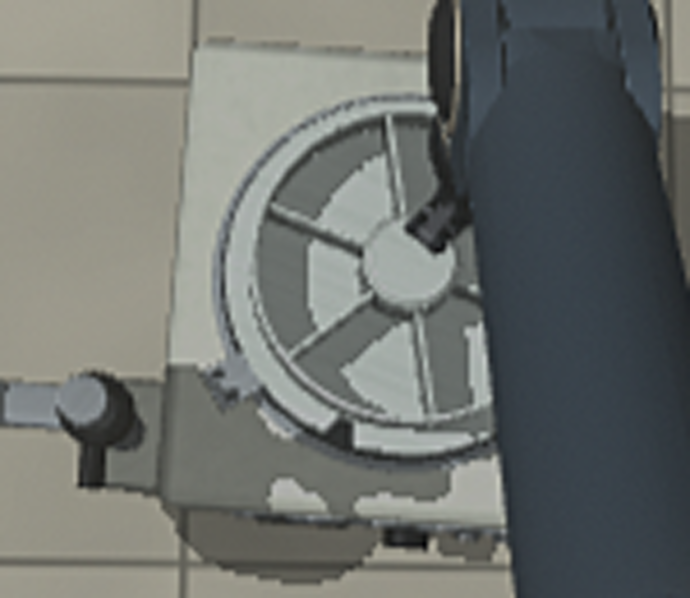

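Call:
drive_tool --motion '[{"wx": 0,"wy": 0,"wz": 3,"x": -0.0033,"y": -0.0001,"z": 0,"grip": 0},{"wx": 0,"wy": 0,"wz": 3,"x": -0.0033,"y": -0.0001,"z": 0,"grip": 0},{"wx": 0,"wy": 0,"wz": 3,"x": -0.0033,"y": -0.0001,"z": 0,"grip": 0},{"wx": 0,"wy": 0,"wz": 3,"x": -0.0033,"y": -0.0001,"z": 0,"grip": 0},{"wx": 0,"wy": 0,"wz": 3,"x": -0.0033,"y": -0.0001,"z": 0,"grip": 0},{"wx": 0,"wy": 0,"wz": 3,"x": -0.0033,"y": -0.0001,"z": 0,"grip": 0},{"wx": 0,"wy": 0,"wz": 3,"x": -0.0033,"y": -0.0001,"z": 0,"grip": 0},{"wx": 0,"wy": 0,"wz": 3,"x": -0.0033,"y": -0.0001,"z": 0,"grip": 0}]'

```text
t: 5.25
ee_pos: [0.5997, -0.1555, 0.1335]
tcp_rot: [0.973, 0.23, 0.0, 0.0]
ft_force: [4.0, 0.4, 1.0]
gripper_width: -0.002
```

```bash
python3 - <<'E'
from h import *
for n in("scene","top"):
    s=imaging.snapshot(n); cv2.imwrite(f"pics/{n}5.png",cv2.resize(s["frame"][130:260,250:400,::-1],None,fx=4.6,fy=4.6,interpolation=cv2.INTER_CUBIC))
st=manip.state();d=st["ee_pos"]-[.5707,-.0987,0]
print(st["ee_pos"],np.hypot(*d[:2]),np.degrees(np.arctan2(d[1],d[0])),st["ft_force"])
E
```

```text
[ 0.59891198 -0.15560925  0.13329682] 0.06351832940427761 -63.63071564975478 [ 1.18811217  0.48954102 -0.38554093]
```

View pics/top5.png

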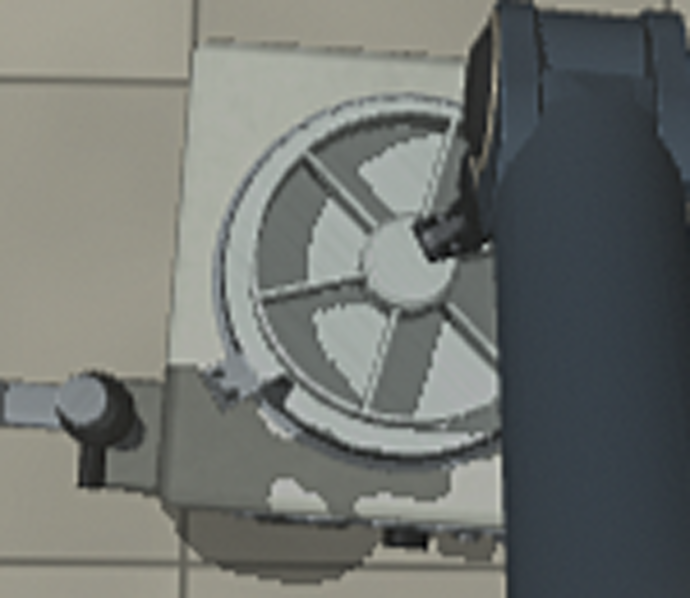

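View pics/scene5.png

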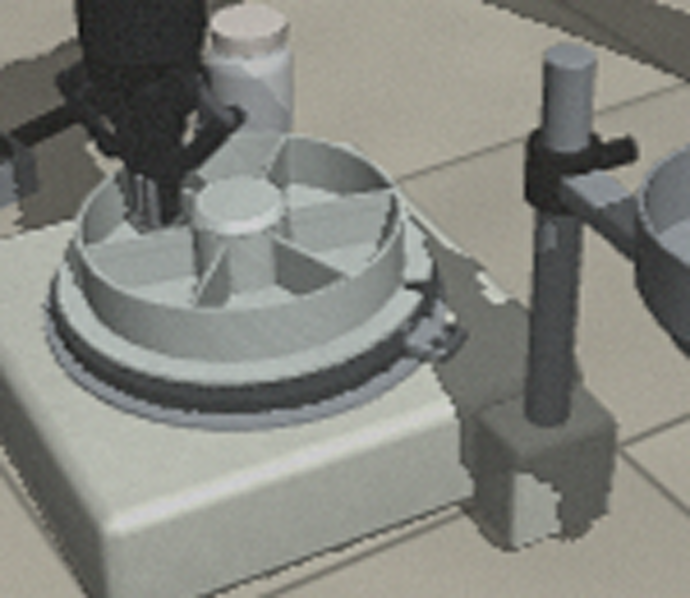

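```bash
python3 - <<'E'
from h import *
s=imaging.snapshot("top")
z=lambda x,y:((x+.5)/4.6-.5+250,(y+.5)/4.6-.5+130)
C=np.array([.5707,-.0987])
for p,zz in(((273,390),.117),((222,382),.115),((409,258),.17)):
    q=onz(s,*z(*p),zz);d=q[:2]-C;print(q,np.hypot(*d),np.degrees(np.arctan2(d[1],d[0])))
for p in((305,152),(258,299),(368,412)):
    q=onz(s,*z(*p),.152);d=q[:2]-C;print(np.degrees(np.arctan2(d[1],d[0])))
f=s["frame"][195:235,285:325,::-1];cv2.imwrite("pics/tab.png",cv2.resize(f,None,fx=15,fy=15,interpolation=cv2.INTER_CUBIC))
E
```

```text
[ 0.49629528 -0.01685021  0.117     ] 0.11061396908154113 132.27208592879035
[0.50113559 0.01534354 0.115     ] 0.13358568640891297 121.3824059542376
[ 0.57231507 -0.09834572  0.17      ] 0.0016534682889685751 12.372258813114591
42.12320905931657
103.49842875985222
165.32431734467843
```

View pics/tab.png

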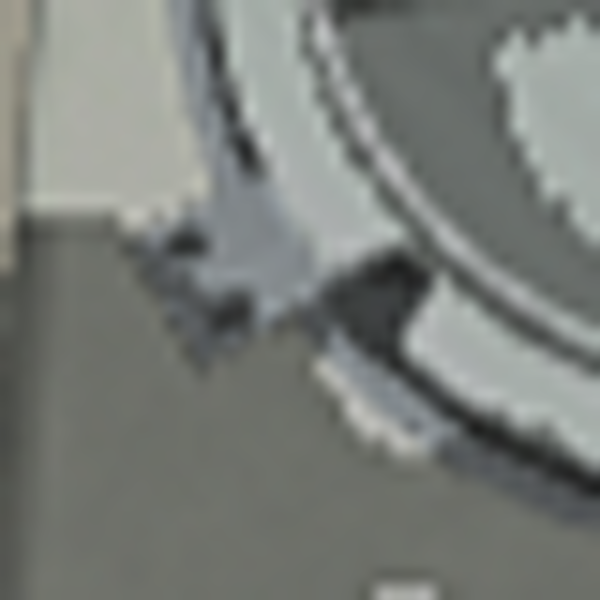

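Call:
drive_tool --motion '[{"wx": 0,"wy": 0,"wz": 2,"x": -0.0022,"y": 0,"z": 0,"grip": 0},{"wx": 0,"wy": 0,"wz": 2,"x": -0.0022,"y": 0,"z": 0,"grip": 0},{"wx": 0,"wy": 0,"wz": 2,"x": -0.0022,"y": 0,"z": 0,"grip": 0},{"wx": 0,"wy": 0,"wz": 1,"x": -0.0011,"y": 0,"z": 0,"grip": 0}]'

```text
t: 5.8
ee_pos: [0.5923, -0.1583, 0.1333]
tcp_rot: [0.985, 0.171, -0.0, -0.0]
ft_force: [1.5, 0.4, 0.8]
gripper_width: -0.002
```

Call:
drive_tool --motion '[{"wx": 0,"wy": 0,"wz": 1,"x": -0.0011,"y": 0,"z": 0,"grip": 0},{"wx": 0,"wy": 0,"wz": 1,"x": -0.0011,"y": 0,"z": 0,"grip": 0}]'

```text
t: 6.0
ee_pos: [0.5902, -0.159, 0.1333]
tcp_rot: [0.988, 0.154, -0.0, -0.0]
ft_force: [-0.4, 0.3, 0.8]
gripper_width: -0.004
```

Call:
drive_tool --motion '[{"wx": 0,"wy": 0,"wz": 0.5,"x": -0.0006,"y": 0,"z": 0,"grip": 0},{"wx": 0,"wy": 0,"wz": 0.5,"x": -0.0006,"y": 0,"z": 0,"grip": 0}]'

```text
t: 6.2
ee_pos: [0.5889, -0.1598, 0.1331]
tcp_rot: [0.989, 0.145, -0.0, 0.0]
ft_force: [1.3, 0.9, 0.8]
gripper_width: -0.001
```

```bash
cat > look.py <<'E'
from h import *
import sys
n=sys.argv[1]
s=imaging.snapshot("top");b=imaging.snapshot("scene")
c=lambda f,r0,r1,c0,c1,k:cv2.resize(f[r0:r1,c0:c1,::-1],None,fx=k,fy=k,interpolation=cv2.INTER_CUBIC)
cv2.imwrite(f"pics/{n}.png",np.hstack([c(s["frame"],190,240,285,335,8),c(b["frame"],180,230,320,370,8)]))
st=manip.state();d=st["ee_pos"]-[.5707,-.0987,0]
print(st["t"],st["ee_pos"],np.hypot(*d[:2]),np.degrees(np.arctan2(d[1],d[0])),st["ft_force"])
E
python3 look.py p6
```

```text
6.3 [ 0.58880841 -0.15980706  0.1331147 ] 0.06373372678295697 -73.4933829604537 [ 0.29943512 -0.2593116   0.15056531]
```

View pics/p6.png

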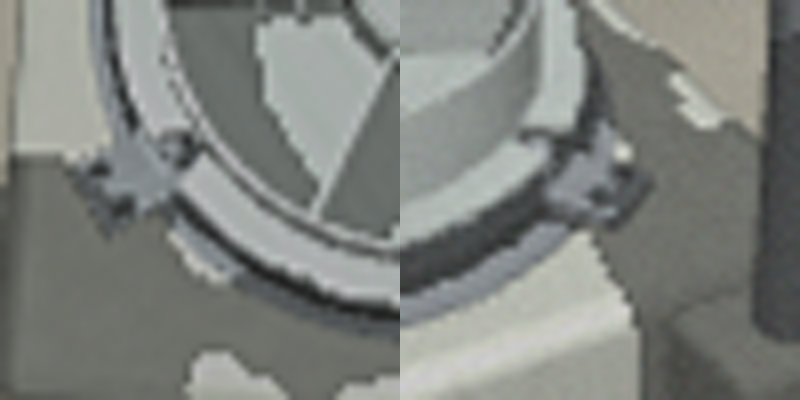

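The pin is now visible in the notch, at about (176,148) in the left pane. I'll creep on and watch for a hard stop.

Call:
drive_tool --motion '[{"wx": 0,"wy": 0,"wz": 0.5,"x": -0.0006,"y": 0,"z": 0,"grip": 0},{"wx": 0,"wy": 0,"wz": 0.5,"x": -0.0006,"y": 0,"z": 0,"grip": 0}]'

```text
t: 6.5
ee_pos: [0.5881, -0.1601, 0.1332]
tcp_rot: [0.991, 0.137, -0.0, 0.0]
ft_force: [0.8, 0.6, -0.3]
gripper_width: 0.003
```

Call:
drive_tool --motion '[{"wx": 0,"wy": 0,"wz": 0.5,"x": -0.0006,"y": 0,"z": 0,"grip": 0},{"wx": 0,"wy": 0,"wz": 0,"x": 0,"y": 0,"z": 0,"grip": 0}]'

```text
t: 6.7
ee_pos: [0.5874, -0.1602, 0.1332]
tcp_rot: [0.991, 0.133, -0.0, 0.0]
ft_force: [0.5, -0.5, -0.3]
gripper_width: 0.004
```

```bash
python3 look.py p7
```

```text
6.8 [ 0.58745928 -0.16005557  0.13327553] 0.06360329652833543 -74.72233087434806 [-0.53816188 -0.03215855  0.00568743]
```

View pics/p7.png

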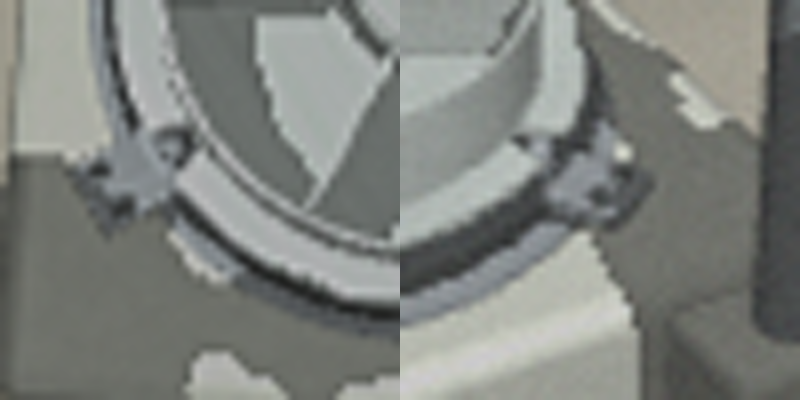

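Call:
drive_tool --motion '[{"wx": 0,"wy": 0,"wz": 0.5,"x": -0.0006,"y": 0,"z": 0,"grip": 0},{"wx": 0,"wy": 0,"wz": 0,"x": 0,"y": 0,"z": 0,"grip": 0}]'

```text
t: 7.0
ee_pos: [0.587, -0.1602, 0.1333]
tcp_rot: [0.992, 0.128, 0.0, 0.0]
ft_force: [1.3, -0.3, 0.6]
gripper_width: 0.003
```

Call:
drive_tool --motion '[{"wx": 0,"wy": 0,"wz": 0.5,"x": -0.0006,"y": 0,"z": 0,"grip": 0},{"wx": 0,"wy": 0,"wz": 0,"x": 0,"y": 0,"z": 0,"grip": 0}]'

```text
t: 7.2
ee_pos: [0.5864, -0.1603, 0.1333]
tcp_rot: [0.992, 0.124, 0.0, 0.0]
ft_force: [0.8, 0.4, -1.1]
gripper_width: 0.0
```

```bash
python3 look.py p8
```

```text
7.3 [ 0.58645066 -0.16033098  0.13333324] 0.0636117982925854 -75.66411279415098 [ 0.70665836 -1.08315847 -0.57039847]
```

View pics/p8.png

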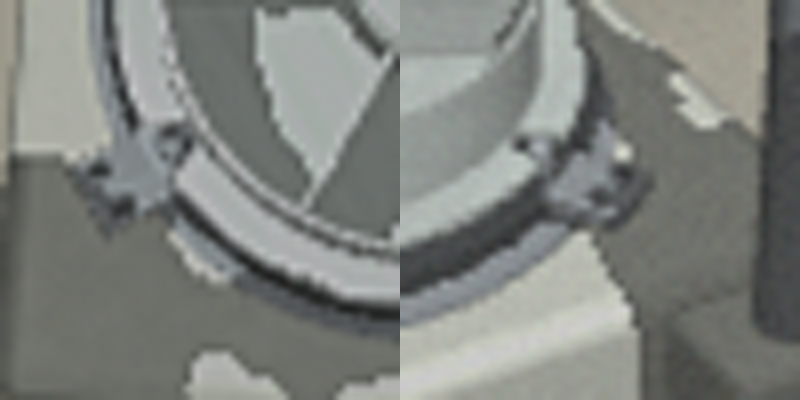

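Call:
drive_tool --motion '[{"wx": 0,"wy": 0,"wz": 0.5,"x": -0.0006,"y": 0,"z": 0,"grip": 0},{"wx": 0,"wy": 0,"wz": 0,"x": 0,"y": 0,"z": 0,"grip": 0}]'

```text
t: 7.5
ee_pos: [0.5859, -0.1605, 0.1333]
tcp_rot: [0.993, 0.12, 0.0, -0.0]
ft_force: [1.6, -0.4, -1.2]
gripper_width: -0.0
```

```bash
python3 look.py p9; python3 - <<'E'
import cv2,numpy as np
f=[cv2.imread(f"pics/p{i}.png") for i in(6,9)]
for k in(0,1):
  o=[cv2.resize(cv2.convertScaleAbs(x[90:240,(60 if k==0 else 500):(260 if k==0 else 700)],alpha=1.5),None,fx=2,fy=2,interpolation=cv2.INTER_CUBIC) for x in f]
  cv2.imwrite(f"pics/cmp{k}.png",np.hstack(o))
E
```

```text
7.6 [ 0.58590898 -0.16045414  0.1333543 ] 0.06359942241225362 -76.16437996996639 [ 0.59850096 -0.07430828 -0.08040984]
```

View pics/cmp0.png

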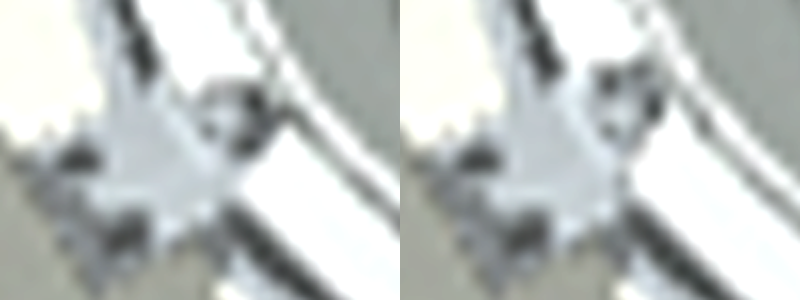

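View pics/cmp1.png

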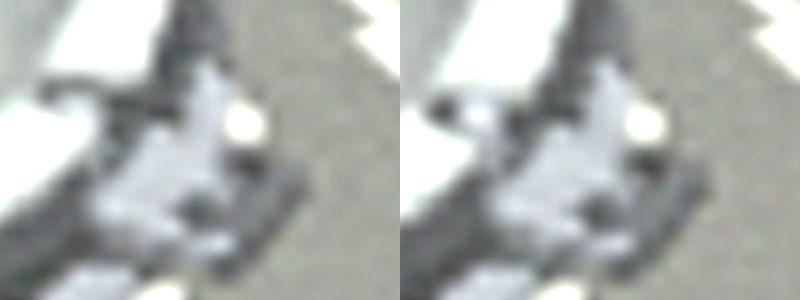

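Call:
drive_tool --motion '[{"wx": 0,"wy": 0,"wz": 0.3,"x": -0.0004,"y": 0,"z": 0,"grip": 0},{"wx": 0,"wy": 0,"wz": 0,"x": 0,"y": 0,"z": 0,"grip": 0},{"wx": 0,"wy": 0,"wz": 0,"x": 0,"y": 0,"z": 0,"grip": 0}]'

```text
t: 7.9
ee_pos: [0.5857, -0.1605, 0.1334]
tcp_rot: [0.993, 0.117, 0.0, 0.0]
ft_force: [1.3, 0.4, -0.6]
gripper_width: 0.0
```

```bash
python3 - <<'E'
from h import *
A=[]
for i in range(4):
    s=imaging.snapshot("top"); A.append(manip.state()["ft_force"])
print(np.mean(A,0),manip.state()["ee_pos"])
E
```

```text
[ 1.44674595  0.00162042 -0.31737014] [ 0.58567054 -0.16054174  0.13339797]
```

Call:
drive_tool --motion '[{"wx": 0,"wy": 0,"wz": 0.3,"x": -0.0004,"y": 0,"z": 0,"grip": 0},{"wx": 0,"wy": 0,"wz": 0,"x": 0,"y": 0,"z": 0,"grip": 0},{"wx": 0,"wy": 0,"wz": 0,"x": 0,"y": 0,"z": 0,"grip": 0}]'

```text
t: 8.4
ee_pos: [0.5854, -0.1606, 0.1335]
tcp_rot: [0.993, 0.115, 0.0, 0.0]
ft_force: [2.4, -0.1, -0.5]
gripper_width: 0.0
```

```bash
python3 look.py p10; python3 - <<'E'
from h import *
A=[]
for i in range(4):
    s=imaging.snapshot("top"); A.append(manip.state()["ft_force"])
print(np.mean(A,0),manip.state()["ee_pos"])
s=imaging.snapshot("scene"); cv2.imwrite("pics/s10.png",cv2.resize(s["frame"][150:250,245:365,::-1],None,fx=6.5,fy=6,interpolation=cv2.INTER_CUBIC))
E
```

```text
8.5 [ 0.58537898 -0.16066553  0.13346184] 0.06368044823317609 -76.6729004000124 [ 1.50701026  0.63412452 -0.07800704]
[1.97797379 0.5782354  0.1340393 ] [ 0.58533501 -0.16064199  0.1334437 ]
```

View pics/p10.png

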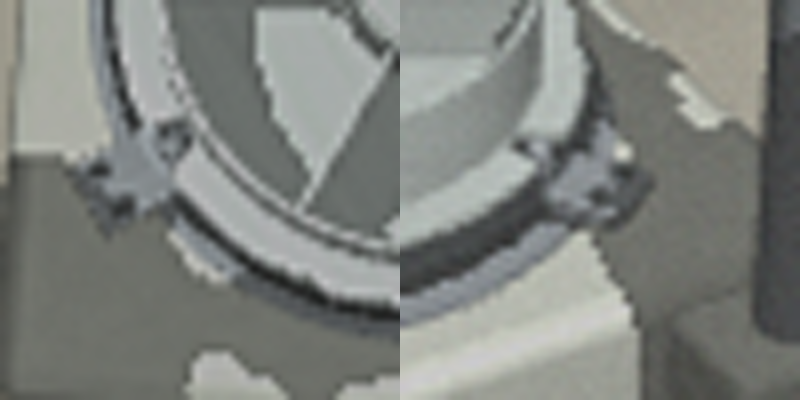

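View pics/s10.png

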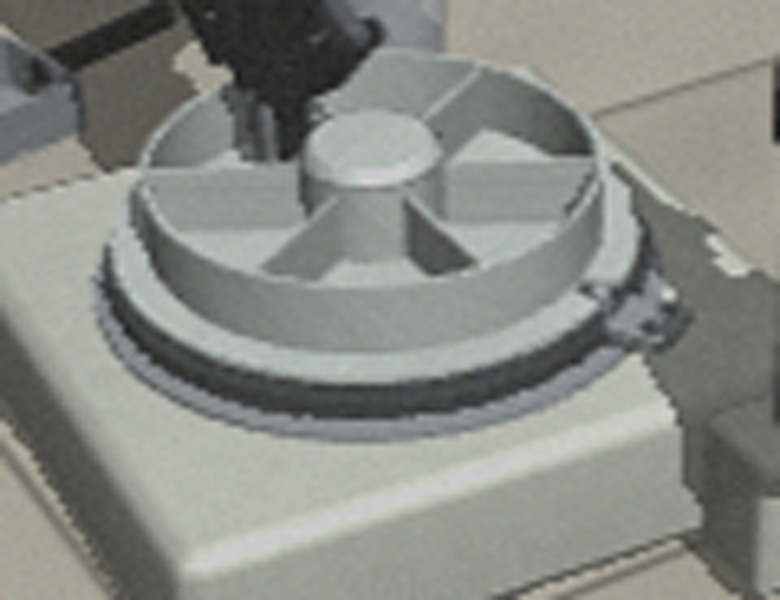

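Call:
drive_tool --motion '[{"wx": 0,"wy": 0,"wz": 0.4,"x": -0.0005,"y": 0,"z": 0,"grip": 0},{"wx": 0,"wy": 0,"wz": 0.4,"x": -0.0005,"y": 0,"z": 0,"grip": 0},{"wx": 0,"wy": 0,"wz": 0,"x": 0,"y": 0,"z": 0,"grip": 0},{"wx": 0,"wy": 0,"wz": 0,"x": 0,"y": 0,"z": 0,"grip": 0}]'

```text
t: 9.15
ee_pos: [0.5842, -0.1611, 0.1334]
tcp_rot: [0.994, 0.108, 0.0, 0.0]
ft_force: [2.2, 0.2, -0.7]
gripper_width: 0.003
```

```bash
python3 look.py p11; python3 - <<'E'
from h import *
A=[]
for i in range(4):
    s=imaging.snapshot("top"); A.append(manip.state()["ft_force"])
print(np.mean(A,0),manip.state()["ee_pos"])
f=[cv2.imread(f"pics/p{i}.png") for i in(9,11)]
for k in(0,1):
  o=[cv2.resize(cv2.convertScaleAbs(x[90:240,(60 if k==0 else 500):(260 if k==0 else 700)],alpha=1.5),None,fx=2,fy=2,interpolation=cv2.INTER_CUBIC) for x in f]
  cv2.imwrite(f"pics/cmpb{k}.png",np.hstack(o))
E
```

```text
9.25 [ 0.58415472 -0.16107378  0.13333597] 0.06380845135205544 -77.82717901257764 [2.88788544 0.3300289  1.42784301]
[ 2.45199862 -0.24289934  0.43601401] [ 0.58417865 -0.16102916  0.13336467]
```

View pics/cmpb0.png

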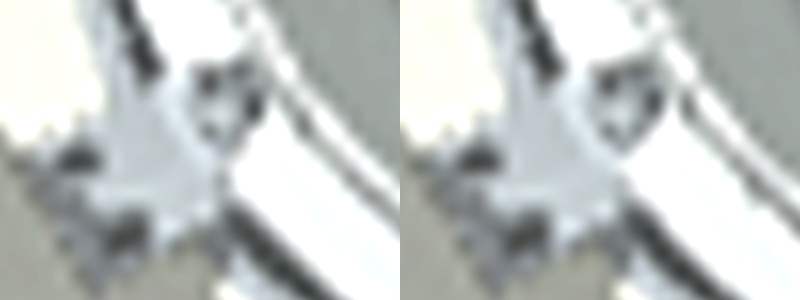

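View pics/cmpb1.png

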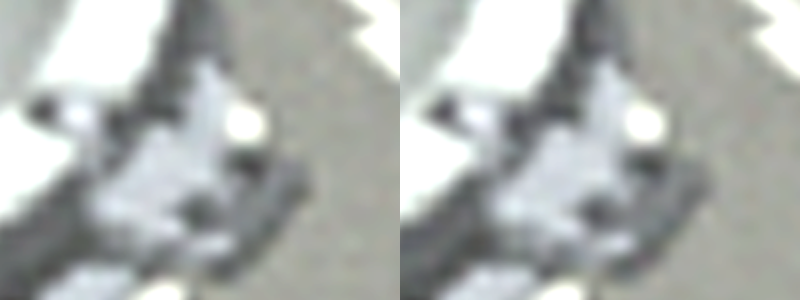

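```bash
python3 - <<'E'
from h import *
s=imaging.snapshot("top"); np.save("fA.npy",s["frame"])
f=[cv2.imread(f"pics/p{i}.png")[60:260,100:400] for i in(6,7,8,9,10,11)]
cv2.imwrite("pics/cmpc.png",np.vstack([np.hstack([cv2.resize(x,None,fx=.88,fy=1.2) for x in f[:3]]),np.hstack([cv2.resize(x,None,fx=.88,fy=1.2) for x in f[3:]])]))
# hub-top/rim points now, drop check: hub top triangulation
E
```

```text
(no output)
```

View pics/cmpc.png

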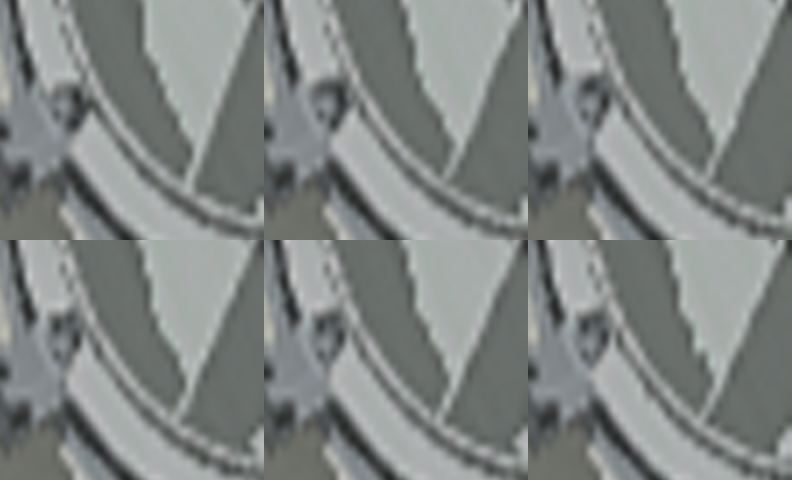

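Call:
drive_tool --motion '[{"wx": 0,"wy": 0,"wz": 0.5,"x": -0.0006,"y": 0,"z": 0,"grip": 0},{"wx": 0,"wy": 0,"wz": 0,"x": 0,"y": 0,"z": 0,"grip": 0},{"wx": 0,"wy": 0,"wz": 0,"x": 0,"y": 0,"z": 0,"grip": 0}]'

```text
t: 9.8
ee_pos: [0.5836, -0.1612, 0.1333]
tcp_rot: [0.995, 0.103, 0.0, 0.0]
ft_force: [3.0, -0.4, -0.4]
gripper_width: 0.0
```

```bash
python3 look.py p12; python3 - <<'E'
from h import *
A=[]
for i in range(4):
    s=imaging.snapshot("top"); A.append(manip.state()["ft_force"])
np.save("fB.npy",s["frame"])
print(np.mean(A,0),manip.state()["ee_pos"])
E
```

```text
9.9 [ 0.58357532 -0.16120695  0.13335897] 0.06381921583126385 -78.36088112271115 [ 2.21346839 -1.60452127 -0.42663875]
[ 2.83811447 -1.05558927  0.03027269] [ 0.58360117 -0.16114621  0.13335025]
```

View pics/p12.png

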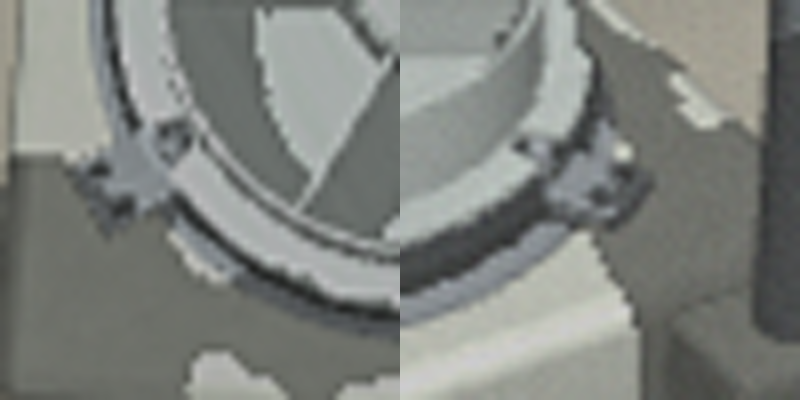

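The finger has moved on about 1.6° since p10 while the partition, at about (303,205), and the notch stay put. The force is also climbing, so the notch is caught on the pin. I'll back off, lift out and check.

Call:
drive_tool --motion '[{"wx": 0,"wy": 0,"wz": 0,"x": 0.005,"y": 0,"z": 0,"grip": 0},{"wx": 0,"wy": 0,"wz": 0,"x": 0.008,"y": 0,"z": 0,"grip": 0},{"wx": 0,"wy": 0,"wz": 0,"x": 0,"y": 0,"z": -0.03,"grip": 0},{"wx": 0,"wy": 0,"wz": 0,"x": 0,"y": 0,"z": -0.04,"grip": 0},{"wx": 0,"wy": 0,"wz": 0,"x": 0,"y": 0,"z": -0.02,"grip": 0},{"wx": 0,"wy": 0,"wz": 0,"x": 0,"y": 0,"z": 0,"grip": 0},{"wx": 0,"wy": 0,"wz": 0,"x": 0,"y": 0,"z": 0,"grip": 0}]'

```text
t: 10.8
ee_pos: [0.5961, -0.1579, 0.223]
tcp_rot: [0.995, 0.104, -0.0, -0.0]
ft_force: [-0.0, 0.0, -0.6]
gripper_width: 0.002
```

```bash
python3 look.py p13; python3 - <<'E'
from h import *
from scipy.spatial.transform import Rotation as Ro
st=manip.state();R=Ro.from_quat(st["tcp_rot"]).as_matrix()
print(st["ee_pos"],"delta tool", R.T@(np.array([.5712,-.0985,.190])-st["ee_pos"]))
s=imaging.snapshot("scene"); cv2.imwrite("pics/s13.png",cv2.resize(s["frame"][150:250,245:365,::-1],None,fx=6.5,fy=6,interpolation=cv2.INTER_CUBIC))
E
```

```text
10.9 [ 0.59533344 -0.15799052  0.22164441] 0.06420414890791021 -67.43857532113977 [ 0.00367146 -0.7891738  -0.77265468]
[ 0.59533344 -0.15799052  0.22164441] delta tool [-0.01125858 -0.06314229  0.03176807]
```

View pics/p13.png

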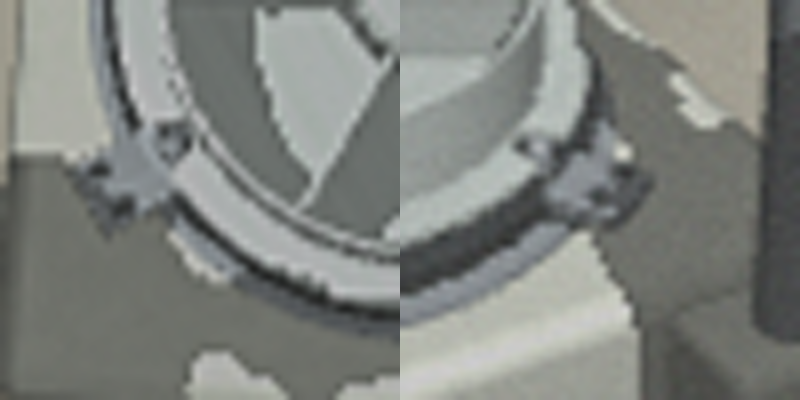

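View pics/s13.png

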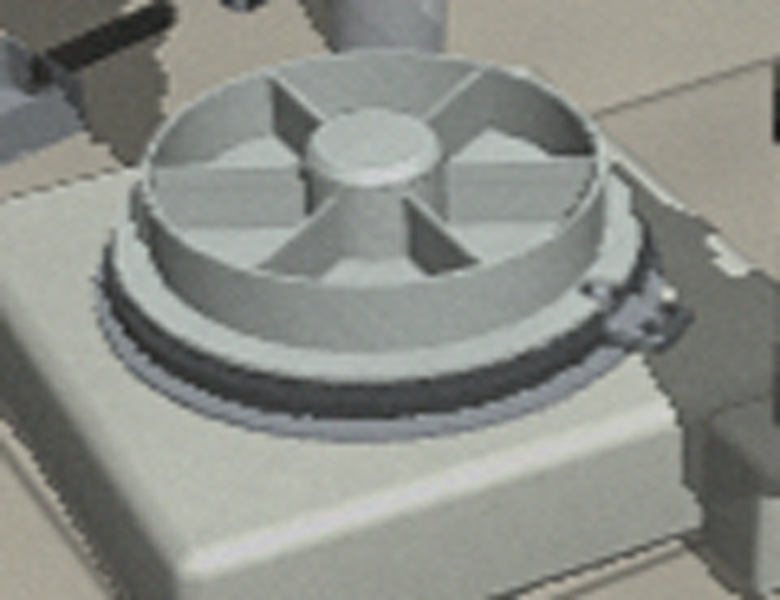

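The notch sits around the pin in both panes, at about (175,145) and (530,150). I'll move over the hub next.

Call:
drive_tool --motion '[{"wx": 0,"wy": 0,"wz": 0,"x": -0.0055,"y": -0.032,"z": 0,"grip": 0},{"wx": 0,"wy": 0,"wz": 0,"x": -0.0055,"y": -0.031,"z": 0,"grip": 0},{"wx": 0,"wy": 0,"wz": 0,"x": 0,"y": 0,"z": 0.02,"grip": 0},{"wx": 0,"wy": 0,"wz": 0,"x": 0,"y": 0,"z": 0.015,"grip": 0},{"wx": 0,"wy": 0,"wz": 0,"x": 0,"y": 0,"z": 0.005,"grip": 0},{"wx": 0,"wy": 0,"wz": 0,"x": 0,"y": 0,"z": 0,"grip": 0}]'

```text
t: 11.55
ee_pos: [0.5717, -0.099, 0.1819]
tcp_rot: [0.995, 0.103, -0.002, -0.0]
ft_force: [-0.2, -0.5, 0.7]
gripper_width: 0.004
```

```bash
python3 look.py p14; python3 - <<'E'
from h import *
s=imaging.snapshot("scene"); cv2.imwrite("pics/s14.png",cv2.resize(s["frame"][140:240,245:365,::-1],None,fx=6.5,fy=6,interpolation=cv2.INTER_CUBIC))
E
```

```text
11.65 [ 0.57283427 -0.09919368  0.18344706] 0.0021906197083505865 -13.024144805957652 [ 0.48447731 -0.44998246  0.61595163]
```

View pics/s14.png

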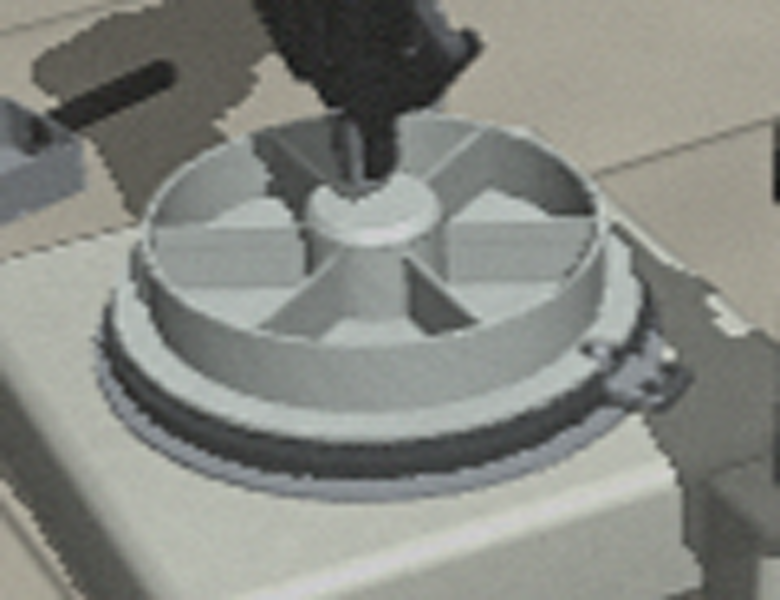

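Call:
drive_tool --motion '[{"wx": 0,"wy": 0,"wz": 0,"x": 0,"y": 0,"z": 0.005,"grip": 0},{"wx": 0,"wy": 0,"wz": 0,"x": 0,"y": 0,"z": 0.003,"grip": 0},{"wx": 0,"wy": 0,"wz": 0,"x": 0,"y": 0,"z": 0.002,"grip": 0},{"wx": 0,"wy": 0,"wz": 0,"x": 0,"y": 0,"z": 0.001,"grip": 0}]'

```text
t: 12.1
ee_pos: [0.5725, -0.099, 0.1721]
tcp_rot: [0.995, 0.103, -0.0, -0.0]
ft_force: [-0.3, -1.1, -0.6]
gripper_width: 0.001
```

Call:
drive_tool --motion '[{"wx": 0,"wy": 0,"wz": 0,"x": 0,"y": 0,"z": 0.001,"grip": 0},{"wx": 0,"wy": 0,"wz": 0,"x": 0,"y": 0,"z": 0.001,"grip": 0}]'

```text
t: 12.3
ee_pos: [0.5726, -0.099, 0.1715]
tcp_rot: [0.995, 0.103, 0.0, 0.0]
ft_force: [-3.6, 0.6, 9.7]
gripper_width: -0.003
```

Call:
drive_tool --motion '[{"wx": 0,"wy": 0,"wz": 0,"x": 0,"y": 0,"z": 0.001,"grip": 0},{"wx": 0,"wy": 0,"wz": 0,"x": 0,"y": 0,"z": 0.001,"grip": 0}]'

```text
t: 12.5
ee_pos: [0.5726, -0.099, 0.1702]
tcp_rot: [0.995, 0.103, 0.0, 0.0]
ft_force: [-3.8, 0.2, 10.4]
gripper_width: 0.001
```

Call:
drive_tool --motion '[{"wx": 0,"wy": 0,"wz": 0,"x": 0,"y": 0,"z": 0.001,"grip": 0},{"wx": 0,"wy": 0,"wz": 0,"x": 0,"y": 0,"z": 0.001,"grip": 0}]'

```text
t: 12.7
ee_pos: [0.5726, -0.099, 0.1683]
tcp_rot: [0.995, 0.103, 0.0, 0.0]
ft_force: [-3.7, 0.4, 10.6]
gripper_width: 0.001
```

Call:
drive_tool --motion '[{"wx": 0,"wy": 0,"wz": 0,"x": 0,"y": 0,"z": 0.001,"grip": 0},{"wx": 0,"wy": 0,"wz": 0,"x": 0,"y": 0,"z": 0,"grip": 0}]'

```text
t: 12.9
ee_pos: [0.5726, -0.099, 0.1671]
tcp_rot: [0.995, 0.103, 0.0, 0.0]
ft_force: [-4.0, -0.3, 10.3]
gripper_width: 0.0
```

Call:
drive_tool --motion '[{"wx": 0,"wy": 0,"wz": 0,"x": 0,"y": 0,"z": 0.001,"grip": 0},{"wx": 0,"wy": 0,"wz": 0,"x": 0,"y": 0,"z": 0,"grip": 0}]'

```text
t: 13.1
ee_pos: [0.5726, -0.099, 0.1671]
tcp_rot: [0.995, 0.103, 0.0, 0.0]
ft_force: [-7.5, 1.0, 15.0]
gripper_width: 0.002
```

Call:
drive_tool --motion '[{"wx": 0,"wy": 0,"wz": 0,"x": 0,"y": 0,"z": 0.0008,"grip": 0},{"wx": 0,"wy": 0,"wz": 0,"x": 0,"y": 0,"z": 0,"grip": 0},{"wx": 0,"wy": 0,"wz": 0,"x": 0,"y": 0,"z": 0,"grip": 0}]'

```text
t: 13.4
ee_pos: [0.5726, -0.099, 0.167]
tcp_rot: [0.995, 0.103, 0.0, 0.0]
ft_force: [-6.0, 0.7, 19.2]
gripper_width: 0.003
```

```bash
python3 look.py p15
```

```text
13.5 [ 0.57259386 -0.09900106  0.16704726] 0.0019176437971556738 -9.032369157328677 [-6.70096737  0.69649949 18.52463971]
```

View pics/p15.png

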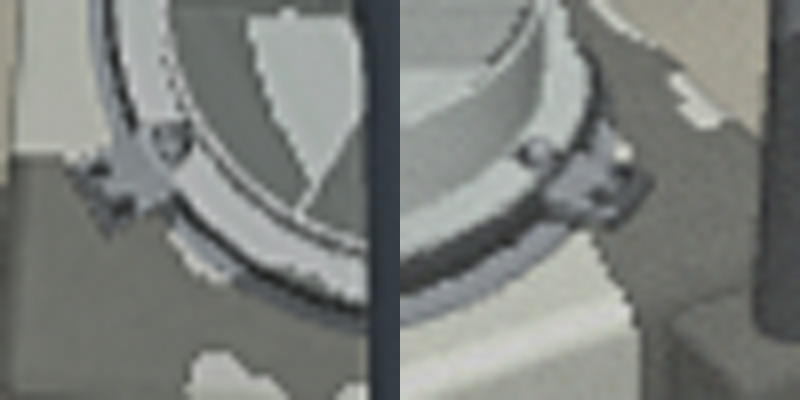

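The pin now stands clear in the notch and the press meets a hard stop. I'll retract straight up and check.

Call:
drive_tool --motion '[{"wx": 0,"wy": 0,"wz": 0,"x": 0,"y": 0,"z": -0.005,"grip": 0},{"wx": 0,"wy": 0,"wz": 0,"x": 0,"y": 0,"z": -0.03,"grip": 0},{"wx": 0,"wy": 0,"wz": 0,"x": 0,"y": 0,"z": -0.04,"grip": 0},{"wx": 0,"wy": 0,"wz": 0,"x": 0.02,"y": 0.04,"z": -0.01,"grip": 0},{"wx": 0,"wy": 0,"wz": 0,"x": 0.02,"y": 0.04,"z": 0,"grip": 0},{"wx": 0,"wy": 0,"wz": 0,"x": 0.02,"y": 0.04,"z": 0,"grip": 0},{"wx": 0,"wy": 0,"wz": 0,"x": 0,"y": 0.045,"z": 0,"grip": 0},{"wx": 0,"wy": 0,"wz": 0,"x": 0,"y": 0,"z": 0,"grip": 0}]'

```text
t: 14.3
ee_pos: [0.6645, -0.2573, 0.247]
tcp_rot: [0.995, 0.098, -0.001, 0.003]
ft_force: [-0.4, -0.7, -0.8]
gripper_width: -0.002
```

```bash
python3 look.py p16; python3 - <<'E'
from h import *
from scipy.optimize import least_squares
for n in("scene","top"):
    s=imaging.snapshot(n); r=(150,250,245,365) if n=="scene" else (140,240,280,400)
    cv2.imwrite(f"pics/{n}16.png",cv2.resize(s["frame"][r[0]:r[1],r[2]:r[3],::-1],None,fx=6,fy=6,interpolation=cv2.INTER_CUBIC)); 
E
```

```text
14.4 [ 0.66482002 -0.24961725  0.2474793 ] 0.17786116782734987 -58.05014166654013 [-0.04894454  0.94737076 -0.4704746 ]
```

View pics/scene16.png

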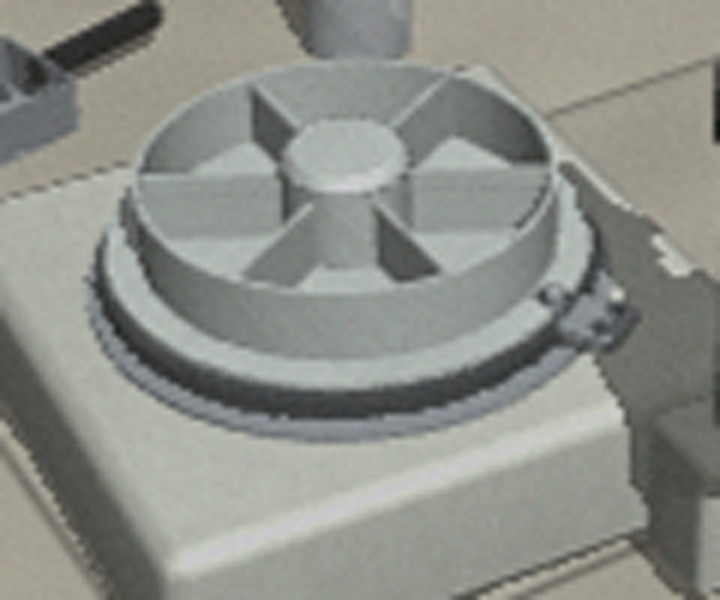

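View pics/top16.png

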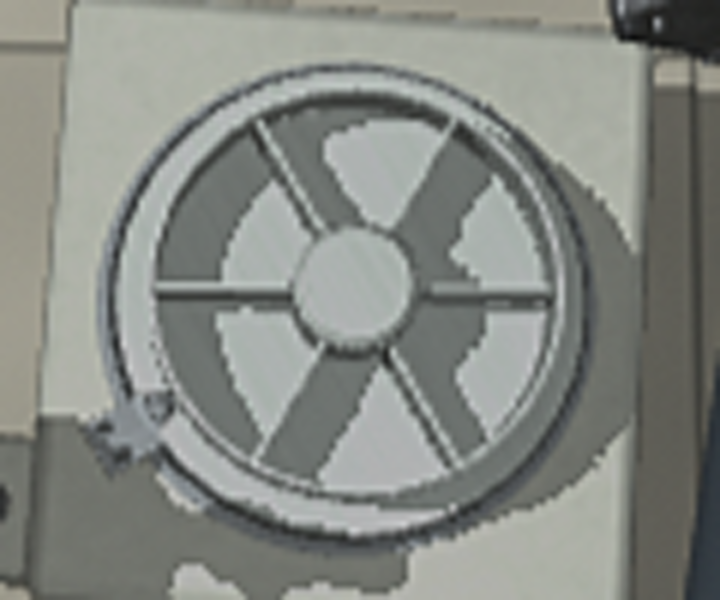

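```bash
python3 - <<'E'
from h import *
a=imaging.snapshot("top");b=imaging.snapshot("scene")
T=lambda x,y:((x+.5)/6-.5+280,(y+.5)/6-.5+140)
S=lambda x,y:((x+.5)/6-.5+245,(y+.5)/6-.5+150)
H,e=tri(a,T(354,286),b,S(346,155));print("hub",H,e)
# inner wall ends: top view <-> scene view (scene camera at +x,+y looking to -x,-y)
prs=[((258,122),(440,272)),((455,124),(247,277)),((551,298),(137,177)),((484,446),(256,90)),((262,458),(447,75)),((157,290),(552,177))]
P=[]
for p,q in prs:
    X,e=tri(a,T(*p),b,S(*q));P.append(X);d=X-H;print(X.round(4),round(e,4),round(np.degrees(np.arctan2(d[1],d[0])),1),round(np.hypot(*d[:2]),4))
P=np.array(P);c=np.linalg.lstsq(np.c_[P[:,:2]-H[:2],np.ones(6)],P[:,2],rcond=None)[0];print("slope",c)
E
```

```text
hub [ 0.56865714 -0.09876208  0.16414041] 0.0006642669803760021
[ 0.6095 -0.0267  0.1701] 0.087 60.5 0.0828
[ 0.6363 -0.1359  0.1068] 0.0583 -28.8 0.0772
[ 0.5992 -0.2156  0.0921] 0.051 -75.4 0.1208
[ 0.531  -0.1823  0.1383] 0.077 -114.3 0.0917
[ 0.5045 -0.0686  0.1991] 0.0469 154.8 0.0709
[0.5439 0.0034 0.2042] 0.0375 103.6 0.1051
slope [-0.46083396  0.4130238   0.15498887]
```

```bash
python3 - <<'E'
from h import *
a=imaging.snapshot("top");b=imaging.snapshot("scene")
T=lambda x,y:((x+.5)/6-.5+280,(y+.5)/6-.5+140)
S=lambda x,y:((x+.5)/6-.5+245,(y+.5)/6-.5+150)
tp=[(258,122),(455,124),(551,298),(484,446),(262,458),(157,290)]
sp=[(247,277),(137,177),(256,90),(447,75),(552,177),(440,272)]
P=[]
for p in tp:
    X=onz(a,*T(*p),.151); u,v=proj(b,X); x,y=(u-244.5)*6,(v-149.5)*6
    q=min(sp,key=lambda q:np.hypot(q[0]-x,q[1]-y))
    X,e=tri(a,T(*p),b,S(*q));P.append(X);print((round(x),round(y)),q,X.round(4),round(e,4))
P=np.array(P);c=np.linalg.lstsq(np.c_[P[:,:2]-P[:,:2].mean(0),np.ones(6)],P[:,2],rcond=None)[0];print("slope",c)
E
```

```text
(233, 283) (247, 277) [ 0.6465 -0.0522  0.1542] 0.0059
(141, 181) (137, 177) [ 0.6507 -0.1482  0.1529] 0.0021
(258, 88) (256, 90) [ 0.5673 -0.1934  0.1492] 0.0006
(416, 76) (447, 75) [ 0.4897 -0.1562  0.1532] 0.0152
(541, 171) (552, 177) [ 0.4872 -0.0556  0.1479] 0.0057
(449, 278) (440, 272) [ 0.5693 -0.0082  0.1534] 0.0041
slope [0.01889909 0.00690853 0.15179622]
```

```bash
python3 - <<'E'
from h import *
b=imaging.snapshot("scene"); a=imaging.snapshot("top")
H,_=tri(a,((354.5)/6-.5+280,(286.5)/6-.5+140),b,(346.5/6-.5+245,155.5/6-.5+150))
zb=H[2]-.052
for n,s,(r0,r1,c0,c1) in(("scene",b,(150,250,245,365)),("top",a,(140,240,280,400))):
    f=cv2.resize(s["frame"][r0:r1,c0:c1,::-1],None,fx=6,fy=6,interpolation=cv2.INTER_CUBIC)
    for r,h,col in((.114,.004,(0,0,255)),(.098,.040,(0,200,0)),(.025,.052,(255,0,0)),(.118,-.012,(0,220,220))):
        t=np.linspace(0,2*np.pi,200); pts=[proj(s,[H[0]+r*np.cos(x),H[1]+r*np.sin(x),zb+h]) for x in t]
        pts=((np.array(pts)-[c0-.5,r0-.5])*6).round().astype(np.int32); cv2.polylines(f,[pts],True,col,1)
    cv2.imwrite(f"pics/ov_{n}.png",f)
E
```

```text
(no output)
```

View pics/ov_scene.png

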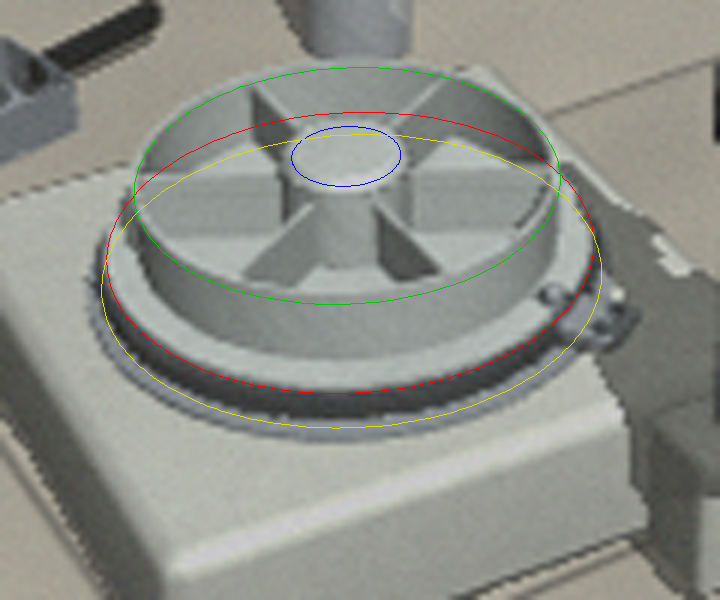

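View pics/ov_top.png

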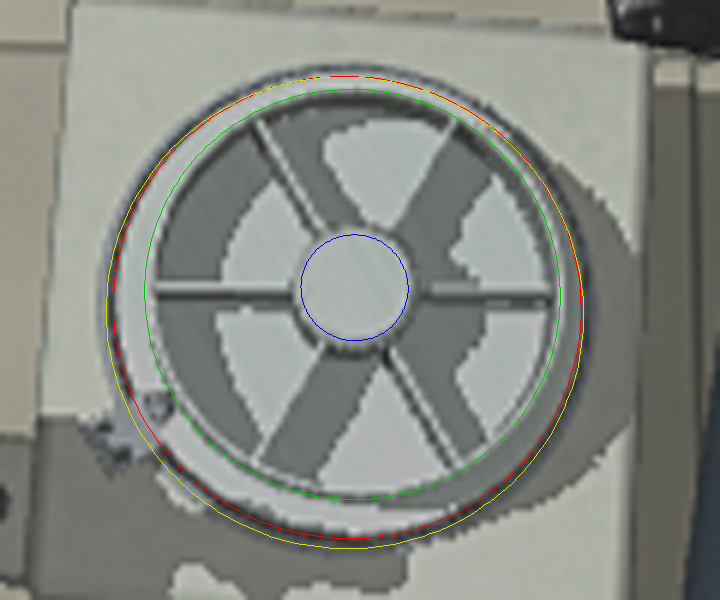

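```bash
python3 - <<'E'
from plant import job,manip
s=manip.state(); print(s["t"],s["ee_pos"],s["ft_force"])
print(job.hand_in())
E
```

```text
14.8 [ 0.66530173 -0.2471545   0.24891043] [ 0.74112618 -0.36864364  0.32452746]
the job is handed in; nothing more can be done
None
```

I turned the carousel about 50° clockwise with the shut fingertips against one partition until the notch caught on the pin. Then I pressed the hub down until it stopped, retracted, and handed the job in at about 15 s. The hand-in reported no verdict.

**What supports it being seated:**
- **Notch:** the pin stands clear inside the notch in both camera views. While pushing, the carousel stopped turning as the fingertip force slowly rose.
- **Hub:** it slid down about 4.7–5 mm at around 10 N, then did not move at all up to about 19 N. Triangulation put the hub top at 0.170 m before and 0.164 m after, a drop of about 6 mm against the expected 5 mm.
- **Forces:** pushing read at most about 4 N at the wrist and pressing about 20 N in all, against the 38 N limit. The arm was clear and touching nothing at hand-in.

**What did not check out or was not measured:**
- **Level:** triangulating the partition ends gave a slope of about 0.02, but the point matches were 1–15 mm off, so I discarded it. A level circle drawn over the image matched the flange to about 1 mm, but the wall-top circle sat about 1 pixel off. That overlay is not sensitive enough to prove the 0.012 rad limit, so levelness rests mainly on the hard stop and the hub travel.
- **Bystanders:** the arm made no contact near the jar, scoop or brush, but I did not measure them again.
- **Refused moves:** the first three move calls were rejected because each row needs every key. The arm did not move.

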